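# Pack out the die in its holder

### The arm

A 6-joint arm with a two-finger parallel gripper is mounted at the origin on a cart in front of the work surface, level with it; the furniture and walls round the work are solid. World frame = base frame: x ahead of the robot, y to its left, z up, the work surface at z = 0. Lengths are in mm, angles in degrees, forces in N, time in s.
With the tool pointing down it reaches from about 350 to 925 mm from the base axis. Payload 6.4 kg.
Tool frame: the origin (TCP) lies at the very end of the fingers, on their centre line; the grasp point (between the pads) lies 19 mm behind it; z points along the fingers, y is the line along which they close (so a half turn about z gives the same grasp; the last joint's range is limited). The gripper opens to 94 mm and grips with 3 to 60 N. Pads are 16 mm wide; open, the fingers measure 119 mm over their backs; the gripper's body (75 mm by 177 mm) begins 78 mm behind the grasp point.
Start: joints at [66.114, 14.043, 89.255, -0, 76.702, -9.975], TCP at [156.27, 630.946, 205.455] pointing down, gripper open.
Joint ranges: [-179.41, 179.41], [-58.25, 129.5], [7.25, 145.43], [-54.29, 234.29], [11.92, 165.04], [-157.13, 157.13]. Speed limits (degrees/s): [147.25, 147.25, 180, 180, 180, 180].

### API

Orientations are given as a 3x3 rotation matrix whose columns are the frame's x, y, z axes.
In Python, from plant import * gives the robot as it stands. Calls block until the motion is done:
- reach(position, orientation): joint-space move of the TCP to a pose.
- move_l(position, attitude=None, velocity=150, f_stop=None): straight line of the TCP; attitude=None keeps the orientation; velocity is the mean speed in mm/s. With f_stop (N) it stops when the force on the tool has changed by that much, and returns True; else False.
- goto_joints(angles): joint-space move.
- command_gripper(opening, squeeze=None): finger opening in mm; squeeze is the grip in N (None keeps the last); returns when the fingers have stopped.
- dwell(seconds).
- ik(position, orientation): joint angles nearest the present ones, or None.
- grab_frame(name): name is "scene" or "top"; returns a dict with "color" (420x560x3 uint8, red, green, blue), "camera_matrix" (3x3 intrinsics, pixels), "k1" (the pictures are not rectified: a ray, as slopes to the right and down, at radius r is drawn at 1 + k1 r^2 times it, then the intrinsics apply), "R" (3x3) and "t" (3): a world point X has camera coordinates R X + t. Camera axes: x right, y down, z forward; pixel columns grow to the right and rows downward; lengths in mm; the calibration is good to about 2 mm. A picture is of the moment at which its call begins. There is no depth.
A pose or a line that the arm cannot do raises PlanningError and nothing moves.
- finish_job(): hands the job in; it is judged then, once.
Readings, each from a call of its own:
- read_time_s(): time.
- read_joint_positions(): joint angles.
- read_joint_velocities(): joint speeds.
- read_tau(): joint torques, N m.
- read_tool_pos(): TCP position.
- read_tool_rot(): TCP orientation.
- read_ft_force(): force on the tool from outside, world axes, zero at the start.
- read_moment(): the same for the moment, N m.
- read_opening(): finger opening in mm.
- read_grasp_force(): force on a finger pad.
Only numpy, scipy, OpenCV 4.12 (cv2) and the standard library are available. Lean on these libraries where they do the work, as an engineer would, in place of code of your own. Each camera call takes 0.05 s, during which the arm holds its last target. There are 200 camera calls.

### The job

The die in the holder has a gap between it and the fence. Find by trial which of the three steel packing pieces fills that gap (the thickest one that goes in), push it fully home against the back stop, and then slide the lock bar fully shut across the mouth. Leave the other two packing pieces on the bench clear of the holder, and do not disturb the bangle, the tin and the pliers.

Things in the scene. Friction and masses are not known exactly. Their poses are not given: they have to be found in the camera images.
- holder: aluminium die holder fixed to the bench. Origin on the bench at the mouth of the bay, on the fence's inner face; x points into the bay (away from the robot), y from the fence across the gap to the die. Fence: y -40 to 0, x 0 to 100 mm, 34 mm high, mouth corner rounded 6 mm. The bay's floor is the bench. A lock bar slides in front of the fence.
- bay (a point): centre of the bay, at (39, 8, 15) mm in the holder's frame. The gap runs from y = 0 to the side face of the die and is 1.5 mm wider than the packing piece that belongs in it (11.5, 16.5 or 21.5 mm). Back stop at x = 79 mm: a piece that is home has its centre at x = 39 mm and sticks 1 mm out of the mouth.
- strap (a point): centre of the top of the cover strap that lies over the bay: x 12 to 54, y -40 to 24, z 34 to 40 mm in the holder's frame; nothing can be reached from above under it
- staple (a point): centre of the top of the staple that guides the lock bar in front of the fence: x -19 to 0, y -44 to -20 mm in the holder's frame, 22 mm high; beside it, at y -118 to -44 mm, lies a bar rest 3 mm high
- die_a: dark steel doming die fixed to the bench, 55 mm deep (x), 30 mm high, 20, 30 or 40 mm wide (y; the name does not tell which); origin at the centre of its underside, front corners rounded 6 mm. One of the three, drawn anew each time, stands in the holder, centre at (27.5, 31.5) mm in its frame; the other two are parked behind the back stop.
- die_b: dark steel doming die fixed to the bench, 55 mm deep (x), 30 mm high, 20, 30 or 40 mm wide (y; the name does not tell which); origin at the centre of its underside, front corners rounded 6 mm. One of the three, drawn anew each time, stands in the holder, centre at (27.5, 31.5) mm in its frame; the other two are parked behind the back stop.
- die_c: dark steel doming die fixed to the bench, 55 mm deep (x), 30 mm high, 20, 30 or 40 mm wide (y; the name does not tell which); origin at the centre of its underside, front corners rounded 6 mm. One of the three, drawn anew each time, stands in the holder, centre at (27.5, 31.5) mm in its frame; the other two are parked behind the back stop.
- packing_a_mid (a point): plain steel packing piece, a flat bar standing on edge: 80 mm long (its x), 30 mm high (z), and 10, 15 or 20 mm thick (y); each of the three has a different thickness, and the name does not tell which. 0.15 kg, both ends alike. Point at its centre, half-way up.
- packing_b_mid (a point): plain steel packing piece, a flat bar standing on edge: 80 mm long (its x), 30 mm high (z), and 10, 15 or 20 mm thick (y); each of the three has a different thickness, and the name does not tell which. 0.15 kg, both ends alike. Point at its centre, half-way up.
- packing_c_mid (a point): plain steel packing piece, a flat bar standing on edge: 80 mm long (its x), 30 mm high (z), and 10, 15 or 20 mm thick (y); each of the three has a different thickness, and the name does not tell which. 0.15 kg, both ends alike. Point at its centre, half-way up.
- packing_a: the same piece as packing_a_mid, origin at the centre of its underside
- packing_b: the same piece as packing_b_mid, origin at the centre of its underside
- packing_c: the same piece as packing_c_mid, origin at the centre of its underside
- leaf (a joint): angle in rad of a sprung steel leaf in the fence, under the strap: hinged at x = 24 mm, it runs 26 mm into the bay. 0 = free, its tip standing 6 mm out of the fence into the gap; 0.233 = pressed flush. It pushes a piece in the bay against the die with about 4 N at the tip, so it stays well pressed in (over 0.11, tip less than about 3 mm out) only beside a piece that fills the gap.
- leaf_tip (a point): tip of the sprung leaf, 15 mm above the bench, at x = 49 mm in the holder's frame when free
- lock_bar (a joint): travel of the lock bar in m: 0 = fully shut across the mouth (its tip 14 mm beyond the fence face), 0.052 = fully back; it opens along the holder's -y, shuts along +y, and stays where it is left (friction about 1.2 N). Bar 10 mm deep, z 4 to 18 mm, its rear face 4 mm in front of the mouth: a piece left sticking out blocks it.
- bar_post (a point): upright round push post on the lock bar, 12 mm diameter with a 15 mm cap, from the bar's top up to z = 49 mm; the point is on its axis, 35 mm above the bench. On the holder's x = -9 mm line, y = -56 mm minus the bar's travel.
- bangle: brass bangle lying flat, 57 x 63 x 12 mm, origin at the centre of its underside; leave alone
- tin: small round tin, 51 mm diameter, 22 mm high, origin at the centre of its underside; leave alone
- pliers: pliers lying flat, 48 x 142 x 11 mm, origin at the centre of their underside, long side along y; leave alone
Not all that is in view belongs to the job. What is shaped like the packing_a but turquoise is not meant.

How it is judged (in metres and radians):
On the way, in this order (a step that is already met when the one before it is completed fails the run):
1. a packing piece that fills the gap (leaf pressed in) is home in the bay (((value of joint leaf above 0.11 rad and x of packing_a_mid in the frame of holder between 0.035 and 0.044 m and y of packing_a_mid in the frame of holder between 0.002 and 0.02 m and z of packing_a_mid in the frame of holder below 0.02 m and angle between the x axis of packing_a_mid and the x axis of holder, either way round below 0.1 rad and angle between packing_a_mid's own z axis and vertical below 0.1 rad) or (value of joint leaf above 0.11 rad and x of packing_b_mid in the frame of holder between 0.035 and 0.044 m and y of packing_b_mid in the frame of holder between 0.002 and 0.02 m and z of packing_b_mid in the frame of holder below 0.02 m and angle between the x axis of packing_b_mid and the x axis of holder, either way round below 0.1 rad and angle between packing_b_mid's own z axis and vertical below 0.1 rad) or (value of joint leaf above 0.11 rad and x of packing_c_mid in the frame of holder between 0.035 and 0.044 m and y of packing_c_mid in the frame of holder between 0.002 and 0.02 m and z of packing_c_mid in the frame of holder below 0.02 m and angle between the x axis of packing_c_mid and the x axis of holder, either way round below 0.1 rad and angle between packing_c_mid's own z axis and vertical below 0.1 rad))), for 0.2 s.
2. the lock bar is fully shut (value of joint lock_bar below 0.005 m), for 0.2 s.
At the end, for the whole second after the job is handed in: One packing piece stands straight in the bay within 4 mm of home and fills the gap (leaf pressed in over 0.11 rad); lock bar within 5 mm of fully shut; the other two pieces lie on the bench, centres over 90 mm from the bay's centre; all at rest (((value of joint leaf above 0.11 rad and x of packing_a_mid in the frame of holder between 0.035 and 0.044 m and y of packing_a_mid in the frame of holder between 0.002 and 0.02 m and z of packing_a_mid in the frame of holder below 0.02 m and angle between the x axis of packing_a_mid and the x axis of holder, either way round below 0.1 rad and angle between packing_a_mid's own z axis and vertical below 0.1 rad and horizontal distance between each of packing_b_mid, packing_c_mid and bay above 0.09 m and height (world z) of packing_b_mid between 0 and 0.03 m and height (world z) of packing_c_mid between 0 and 0.03 m) or (value of joint leaf above 0.11 rad and x of packing_b_mid in the frame of holder between 0.035 and 0.044 m and y of packing_b_mid in the frame of holder between 0.002 and 0.02 m and z of packing_b_mid in the frame of holder below 0.02 m and angle between the x axis of packing_b_mid and the x axis of holder, either way round below 0.1 rad and angle between packing_b_mid's own z axis and vertical below 0.1 rad and horizontal distance between each of packing_a_mid, packing_c_mid and bay above 0.09 m and height (world z) of packing_a_mid between 0 and 0.03 m and height (world z) of packing_c_mid between 0 and 0.03 m) or (value of joint leaf above 0.11 rad and x of packing_c_mid in the frame of holder between 0.035 and 0.044 m and y of packing_c_mid in the frame of holder between 0.002 and 0.02 m and z of packing_c_mid in the frame of holder below 0.02 m and angle between the x axis of packing_c_mid and the x axis of holder, either way round below 0.1 rad and angle between packing_c_mid's own z axis and vertical below 0.1 rad and horizontal distance between each of packing_a_mid, packing_b_mid and bay above 0.09 m and height (world z) of packing_a_mid between 0 and 0.03 m and height (world z) of packing_b_mid between 0 and 0.03 m)) and value of joint lock_bar below 0.005 m and linear speed of each of packing_a, packing_b, packing_c below 0.01 m/s); the robot touches nothing.
It fails at once if the bangle is moved more than 30 mm (distance of bangle from where it was at the start of the episode above 0.03 m).
It fails at once if the tin is moved more than 30 mm (distance of tin from where it was at the start of the episode above 0.03 m).
It fails at once if the pliers is moved more than 30 mm (distance of pliers from where it was at the start of the episode above 0.03 m).
It also fails if it takes over 72 s, if anything falls off the work surface, if the arm or the gripper's body presses on something with over 40 N, if the wrist force passes 120 N, or if a joint passes its speed limit or range.

## Working session

There is one attempt and no reset: what is moved stays moved. The work goes in short steps, each a Python script; the robot and the scene stay as the last script left them, time stands still between calls to the robot, and variables do not carry over. Pictures are saved under pics/ and viewed, at most 10 in all, crops included, and the job is handed in when it is done.

```bash
ls; mkdir -p pics; python3 - <<'E'
from plant import *
import cv2
for n in ("scene","top"):
    f=grab_frame(n); cv2.imwrite(f"pics/{n}0.png",f["color"][:,:,::-1])
    print(n,f["camera_matrix"],f["k1"],f["R"],f["t"])
E
```

```text
pics
scene [[468.13859387   0.         276.19354081]
 [  0.         468.13859387 210.56681828]
 [  0.           0.           1.        ]] -0.11362637223231212 [[-0.88173306 -0.47168026  0.00803449]
 [-0.32775078  0.60025184 -0.72957327]
 [ 0.33930259 -0.64592218 -0.68385546]] [563.32794594  77.95364441 948.3798063 ]
top [[400.35380729   0.         284.25768117]
 [  0.         400.35380729 217.87798216]
 [  0.           0.           1.        ]] -0.028524737778792504 [[-0.00332465 -0.99983073  0.01809603]
 [-0.99535032  0.00156666 -0.09630827]
 [ 0.09626361 -0.01833208 -0.99518704]] [231.53057255 542.10570137 871.83714348]
```

View pics/scene0.png

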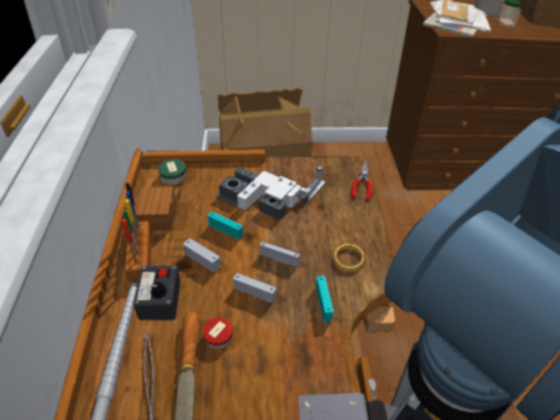

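View pics/top0.png

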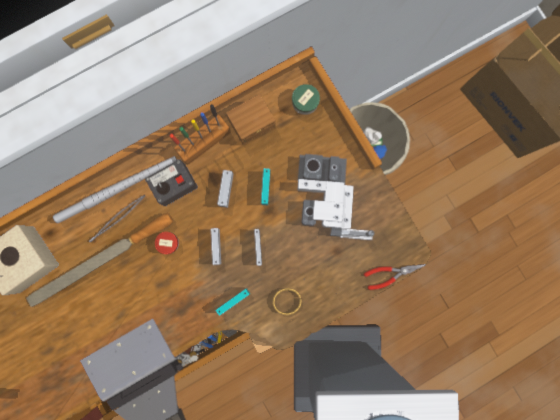

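The top view shows three grey bars at about (225,188), (215,246) and (258,247): these are the packing pieces. The turquoise bars at (266,186) and (233,302) are decoys. The holder is at about (335,205) and the lock bar at about (355,234). I'll confirm this in an enlarged crop.

```bash
python3 - <<'E'
import cv2
a=cv2.imread("pics/top0.png")[145:275,200:385]
cv2.imwrite("pics/topc.png",cv2.resize(a,None,fx=4.3,fy=4.3,interpolation=cv2.INTER_CUBIC))
a=cv2.imread("pics/scene0.png")[155:310,170:340]
cv2.imwrite("pics/scenec.png",cv2.resize(a,None,fx=3.8,fy=3.8,interpolation=cv2.INTER_CUBIC))
E
```

```text
(no output)
```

View pics/topc.png

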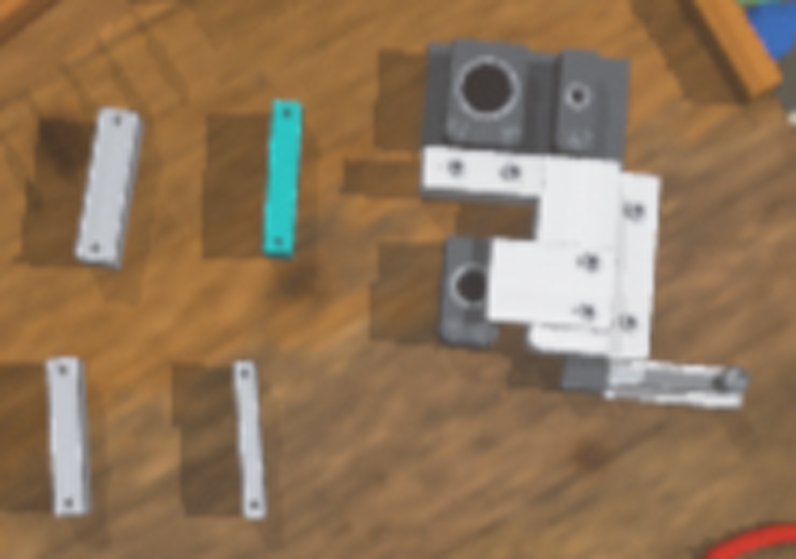

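View pics/scenec.png

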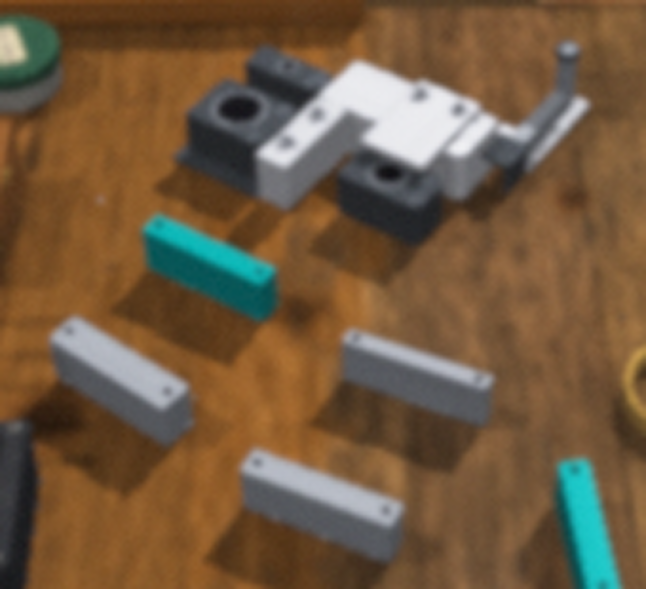

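In the crops, the turquoise bar at top-crop (283,180) is the decoy. The three grey bars (hole pairs) are at (117,120)/(96,247), which looks thickest, (62,370)/(68,502), middle, and (243,372)/(253,505), thinnest. The parked dies at (487,90) and (578,100) look about 40 and 20 mm wide, so the holder should hold the 30 mm die, with a gap of about 16.5 mm. I'll fit the poses next.

```bash
cat > h.py <<'E'
import numpy as np, cv2
from scipy.optimize import least_squares
K={'t':np.array([[400.35380729,0,284.25768117],[0,400.35380729,217.87798216],[0,0,1]]),'s':np.array([[468.13859387,0,276.19354081],[0,468.13859387,210.56681828],[0,0,1]])}
k1={'t':-0.028524737778792504,'s':-0.11362637223231212}
R={'t':np.array([[-0.00332465,-0.99983073,0.01809603],[-0.99535032,0.00156666,-0.09630827],[0.09626361,-0.01833208,-0.99518704]]),
's':np.array([[-0.88173306,-0.47168026,0.00803449],[-0.32775078,0.60025184,-0.72957327],[0.33930259,-0.64592218,-0.68385546]])}
t={'t':np.array([231.53057255,542.10570137,871.83714348]),'s':np.array([563.32794594,77.95364441,948.3798063])}
def proj(c,X):
    p,_=cv2.projectPoints(np.atleast_2d(np.array(X,float)),cv2.Rodrigues(R[c])[0],t[c],K[c],np.array([k1[c],0,0,0,0.])); return p[:,0]
def back(c,uv,z):
    n=cv2.undistortPoints(np.array([[uv]],float),K[c],np.array([k1[c],0,0,0,0.]))[0,0]
    d=R[c].T@[n[0],n[1],1]; C=-R[c].T@t[c]; return (C+d*(z-C[2])/d[2])[:2]
crop=lambda c,p:(np.array(p)/4.3+[200,145] if c=='t' else np.array(p)/3.8+[170,155])
def H(q,X):
    X=np.atleast_2d(np.array(X,float)); c,s=np.cos(q[2]),np.sin(q[2])
    return np.c_[q[0]+c*X[:,0]-s*X[:,1],q[1]+s*X[:,0]+c*X[:,1],X[:,2]]
E
cat > fit.py <<'E'
from h import *
hol=[('t',(488,318),(12,24,40)),('t',(492,240),(54,24,40)),('t',(612,325),(12,-40,40)),('t',(733,379),(-9,-108,49)),
('s',(365,127),(54,24,40)),('s',(417,165),(12,24,40)),('s',(568,50),(-9,-108,49)),
('t',(447,237),(55,46.5,30)),('s',(480,103),(12,-40,40))]
f=lambda q:np.concatenate([(proj(c,H(q,X))[0]-crop(c,p)) for c,p,X in hol])
r=least_squares(f,[560,80,0],loss='soft_l1',x_scale=[10,10,.1]); print('holder',r.x[:2],np.degrees(r.x[2]));print(r.fun.reshape(-1,2).round(1))
P={'1':[(117,120),(96,247),(72,328),(169,390)],'2':[(62,370),(68,502),(257,463),(385,509)],'3':[(243,372),(253,505),(355,340),(481,379)]}
for k,v in P.items():
    for c,w in (('t',v[:2]),('s',v[2:])):
        a,b=[back(c,crop(c,p),30) for p in w]; d=a-b
        print(k,c,((a+b)/2).round(1),'len',np.linalg.norm(d).round(1),'yaw',np.degrees(np.arctan2(d[1],d[0])).round(1))
im={c:cv2.imread(f'pics/{n}0.png') for c,n in (('t','top'),('s','scene'))}
def box(x0,x1,y0,y1,z0,z1): return [[(x0,y0,z),(x1,y0,z),(x1,y1,z),(x0,y1,z)] for z in (z0,z1)]
out=[]
for c,(x,y,w,h,m) in {'t':(265,145,110,110,5),'s':(210,155,120,70,5)}.items():
    o=cv2.resize(im[c][y:y+h,x:x+w],None,fx=m,fy=m,interpolation=cv2.INTER_CUBIC)
    for b,col in ((box(0,100,-40,0,0,34),(0,0,255)),(box(12,54,-40,24,34,40),(255,0,0)),(box(0,55,16.5,46.5,0,30),(0,255,0)),(box(-19,0,-44,-20,0,22),(0,255,255)),(box(-14,-4,-118,-38,4,18),(255,0,255))):
        for l in b: cv2.polylines(o,[np.int32((proj(c,H(r.x,l))-[x,y]+.5)*m)],True,col,1)
    out.append(o)
cv2.imwrite('pics/ovt.png',out[0]); cv2.imwrite('pics/ovs.png',out[1])
E
python3 fit.py
```

```text
holder [524.51828682 144.90948448] -5.056013401927203
[[-0.7  0. ]
 [-0.2 -0.7]
 [-0.6  0.9]
 [ 2.2  0.2]
 [-1.7  2.3]
 [ 1.  -0.6]
 [ 0.5 -1.9]
 [-0.1 -0.7]
 [ 0.1 -0.2]]
1 t [610.3 363. ] len 67.6 yaw -8.6
1 s [608.3 363.3] len 68.4 yaw -9.4
2 t [479.3 382.9] len 67.6 yaw 3.3
2 s [478.1 384.8] len 67.3 yaw 4.5
3 t [477.8 289.2] len 68.3 yaw 4.5
3 s [475.4 291.3] len 68.9 yaw 5.8
```

View pics/ovt.png

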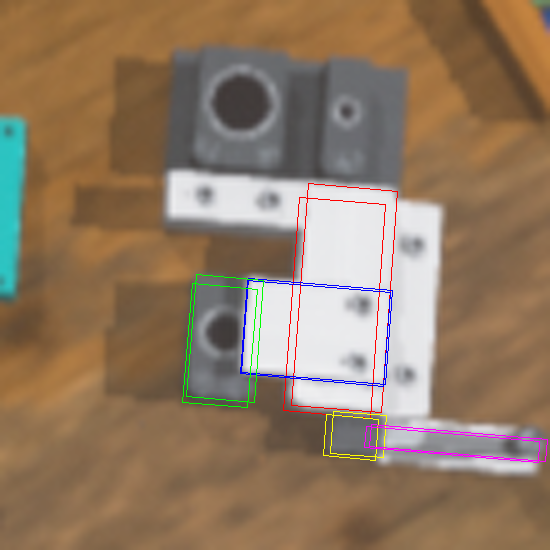

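View pics/ovs.png

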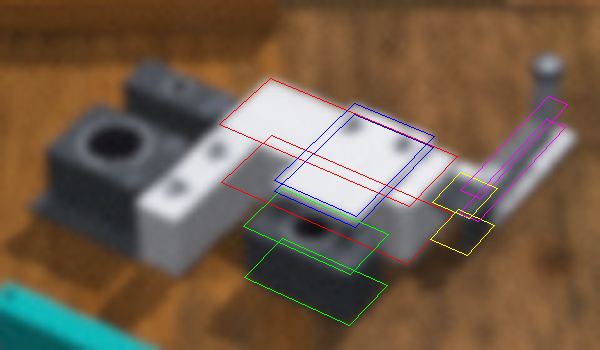

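The overlay fits to within 2–3 mm and puts the fence, strap and 30 mm die where they appear. The post at crop (520,440) suggests the bar's travel is a few mm under full. I'll refit with the travel free, check the yaw on long edges, and grasp the middle piece.

```bash
cat >> fit.py <<'E'
print('---')
f=lambda q:np.concatenate([(proj(c,H(q,(X[0],-56-q[3]*100 if X[2]==49 else X[1],X[2])))[0]-crop(c,p)) for c,p,X in hol])
r=least_squares(f,[524,145,-.08,.5],loss='soft_l1',x_scale=[10,10,.1,.1]); print('holder',r.x[:2],np.degrees(r.x[2]),r.x[3]);print(r.fun.reshape(-1,2).round(1).tolist())
for a,b,z in (((170,170),(305,180),34),((165,222),(300,232),0),((382,461),(535,473),3),((437,210),(428,412),8)):
    A,B=[back('t',np.array(p)/5+[265,145],z) for p in (a,b)]; d=B-A; print('edge',A.round(1),B.round(1),np.degrees(np.arctan2(d[1],d[0])).round(1))
E
python3 fit.py | sed -n '/---/,$p'
cat > rob.py <<'E'
from plant import *
import numpy as np
def rot(yaw): # tool down, tool y (closing) perpendicular to piece x at yaw deg
    a=np.radians(yaw); x=np.array([np.cos(a),np.sin(a),0]); z=np.array([0,0,-1.]); return np.c_[x,np.cross(z,x),z]
E
python3 - <<'E'
from rob import *
r0=read_tool_rot();print(r0)
c=np.array([478.7,383.8]); yaw=3.9; a=np.radians(yaw); u=np.array([np.cos(a),np.sin(a)])
g=c-26*u
for y in (yaw,yaw+180):
    q=ik([*g,120],rot(y)); print(y,q)
E
```

```text
---
holder [524.14967883 144.13574796] -5.074854993025124 0.4614317188610768
[[-0.4, 0.2], [0.2, -0.5], [-0.3, 1.1], [-0.1, 0.2], [-1.3, 2.1], [1.3, -0.7], [-0.4, -0.7], [0.2, -0.5], [0.4, -0.4]]
edge [629.  197.1] [624.5 136.7] -94.3
edge [611.2 197.7] [606.5 135.1] -94.3
edge [500.1  99.2] [494.4  28.9] -94.6
edge [615.5  72.6] [522.2  78.6] 176.3
[[-9.70684693e-01  2.40355514e-01 -6.73258810e-04]
 [ 2.40356301e-01  9.70683442e-01 -1.58250475e-03]
 [ 2.73157437e-04 -1.69793514e-03 -9.99998521e-01]]
3.9 [ 2.92000373e+01  1.16414519e+01  1.01524941e+02 -2.54444375e-14
  6.68336071e+01  1.15300037e+02]
183.9 [ 2.92000373e+01  1.16414519e+01  1.01524941e+02 -2.54444375e-14
  6.68336071e+01 -6.46999627e+01]
```

```bash
python3 - <<'E'
from rob import *
import cv2
c=np.array([478.7,383.8]); yaw=3.9; a=np.radians(yaw); u=np.array([np.cos(a),np.sin(a)])
g=c-29*u; Rr=rot(yaw+180)
reach([*g,90],Rr); command_gripper(50)
print(move_l([*g,5],velocity=120,f_stop=15)); print(command_gripper(0,30),read_opening(),read_grasp_force())
f=grab_frame('top'); cv2.imwrite('pics/top1.png',f['color'][:,:,::-1])
print(move_l([*g,60],velocity=120),read_opening(),read_grasp_force(),read_time_s())
E
```

```text
False
False 15.032663489719994 29.998386204242706
False 14.787601206156149 29.99787211418152 4.5667
```

```bash
cat >> rob.py <<'E'
yawh=-4.7; ah=np.radians(yawh); HO=np.array([524.2,144.2])
ux=np.array([np.cos(ah),np.sin(ah)]); uy=np.array([-np.sin(ah),np.cos(ah)])
def hp(x,y,z): return [*(HO+x*ux+y*uy),z]
def hinv(): p=read_tool_pos(); d=np.array(p[:2])-HO; return np.round([d@ux,d@uy,p[2]],2)
def hf(): f=np.array(read_ft_force()); return np.round([f[:2]@ux,f[:2]@uy,f[2]],1)
RH=rot(yawh+180)
E
python3 - <<'E'
from rob import *
import cv2
reach(hp(-92,8.25,60),RH); move_l(hp(-92,8.25,6),velocity=80,f_stop=10)
f0=hf(); print(f0,hinv(),read_opening())
print(move_l(hp(-11,8.25,6),velocity=35,f_stop=6),hinv(),hf()-f0,np.round(read_moment(),2),read_time_s())
f=grab_frame('top'); cv2.imwrite('pics/top2.png',f['color'][:,:,::-1])
E
```

```text
[-2.1  0.4  5.1] [-93.43   8.37   4.88] 14.957409965039103
True [-93.48   8.37   4.94] [-0.2 -0.4 -0.7] [ 0.03 -0.03  0.  ] 6.5083
```

```bash
python3 - <<'E'
from rob import *
import cv2
move_l(hp(-92,8.25,7.5),velocity=40); dwell(.2); f0=hf(); print(f0,hinv())
print(move_l(hp(-11,8.25,7.5),velocity=40,f_stop=10),hinv(),hf()-f0,np.round(read_moment(),2),read_time_s())
f=grab_frame('top'); cv2.imwrite('pics/top2.png',f['color'][:,:,::-1])
E
```

```text
[ 1.  -0.6 -1.1] [-92.4    8.15   7.16]
True [-36.24   9.77   6.63] [1.4 5.  0. ] [ 0.87 -0.44  0.3 ] 8.3417
```

```bash
python3 - <<'E'
from rob import *
import cv2
x,y,z=hinv()
move_l(hp(x,10.3,7.5),velocity=20); print(hf(),hinv())
s=move_l(hp(-11,10.3,7.5),velocity=30,f_stop=15);print(s,hinv(),hf(),np.round(read_moment(),2),read_time_s())
f=grab_frame('top'); cv2.imwrite('pics/top2.png',f['color'][:,:,::-1])
E
```

```text
[ 0.7  2.7 -3.6] [-36.17  10.23   7.23]
False [-10.83  10.29   7.54] [-1.2  2.2 -3.6] [0.43 0.38 0.09] 9.7083
```

```bash
python3 - <<'E'
from rob import *
import cv2
move_l(hp(-11,10.3,6),velocity=30)
command_gripper(24); move_l(hp(-11,10.3,55),velocity=120)
command_gripper(0); move_l(hp(-52,10,55),velocity=150); move_l(hp(-52,10,9),velocity=120); dwell(.1)
f0=hf(); s=move_l(hp(0,10,9),velocity=35,f_stop=18);print(s,hinv(),hf()-f0,np.round(read_moment(),2),read_time_s())
f=grab_frame('top'); cv2.imwrite('pics/top2.png',f['color'][:,:,::-1])
f=grab_frame('scene'); a=f['color'][140:230,210:340,::-1]; cv2.imwrite('pics/scene2.png',cv2.resize(a,None,fx=6,fy=6,interpolation=cv2.INTER_CUBIC))
E
```

```text
True [-10.65   9.81   8.03] [ 0.5  0.7 -0.5] [ 0.07 -0.03 -0.03] 13.7333
```

```bash
python3 - <<'E'
from rob import *
s=move_l(hp(2,9.5,9),velocity=25,f_stop=30);print(s,hinv(),hf(),read_time_s())
x=hinv()[0]; move_l(hp(x-15,9.5,9),velocity=60); move_l(hp(x-60,9.5,110),velocity=200)
import cv2
im=[]
for n,(a,b,w,h) in (('top',(290,170,95,75)),('scene',(235,165,95,75))):
    f=grab_frame(n)['color'][b:b+h,a:a+w,::-1]; im.append(cv2.resize(f,None,fx=4.2,fy=4.2,interpolation=cv2.INTER_CUBIC))
cv2.imwrite('pics/chk.png',np.hstack(im)); print(im[0].shape)
E
```

```text
True [-11.08   9.66   7.22] [-0.4 -0.   0.8] 14.2167
(315, 399, 3)
```

View pics/chk.png

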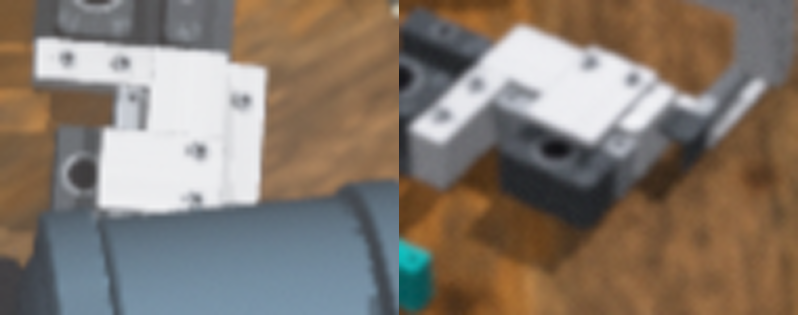

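The picture shows the piece against the back stop: its end hole is at left-crop (133,95) and right-crop (515,95). It lies snug between die and fence, with its front end flush at the mouth at about (620,145). Next I'll shut the bar.

```bash
python3 - <<'E'
from rob import *
import cv2
reach(hp(-40,-138,110),RH); move_l(hp(-12,-138,28),velocity=150); dwell(.1); f0=hf(); print(hinv(),f0)
s=move_l(hp(-12,-62,28),velocity=40,f_stop=18);print(s,hinv(),hf()-f0,read_time_s())
f=grab_frame('top')['color'][170:265,290:390,::-1]; a=cv2.resize(f,None,fx=4,fy=4,interpolation=cv2.INTER_CUBIC)
move_l(hp(-12,hinv()[1]-15,28),velocity=60); move_l(hp(-40,-138,130),velocity=200)
reach([330,-200,260],RH); dwell(.1)
f=grab_frame('top')['color'];cv2.imwrite('pics/topE.png',f[:,:,::-1]); f=f[170:265,290:390,::-1]; b=cv2.resize(f,None,fx=4,fy=4,interpolation=cv2.INTER_CUBIC)
f=grab_frame('scene')['color'];cv2.imwrite('pics/sceneE.png',f[:,:,::-1])
cv2.imwrite('pics/bar.png',np.hstack([b,cv2.resize(f[155:250,235:335,::-1],None,fx=4,fy=4,interpolation=cv2.INTER_CUBIC)]))
E
```

```text
[ -11.35 -137.71   29.03] [-0.4 -0.8  0.6]
True [-11.8  -73.97  28.02] [ 0.8 -3.5  0.7] 18.375
```

View pics/bar.png

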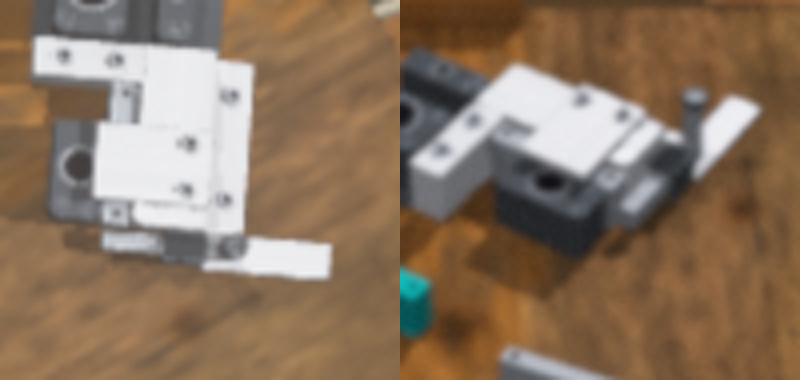

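The picture shows the bar across the mouth. Its tip is at (105,242), beyond the packing piece's end at (115,213). The post at (232,246) has moved about 46 mm, which is its full remaining travel. The arm is clear, so I'm handing in.

```bash
python3 -c "
from plant import *
print(read_time_s(),finish_job())"
```

```text
the job is handed in; nothing more can be done
20.8667 None
```

The 15 mm packing piece is home against the back stop with the lock bar shut, and I handed the job in at 20.9 s, verdict not shown; I chose that piece by measuring it and judging the die widths from the pictures, so the 20 mm piece was never tried.

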